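# Line up core bits by diameter on the laser-marking carrier

## Task

Load the laser-marking carrier with the four diamond core bits: stand one on the middle of each black pad in order of barrel diameter, the smallest next to the upright steel stop and the widest at the other end. Keep them upright, crown down as they are now, set each down gently without dropping or toppling it, and leave the packed green carton where it is.

Things in the scene. Friction and masses are not known exactly. Their poses are not given: they have to be found in the camera images.
- bit_a: The smallest of four loose steel core drill bits, told apart by barrel diameter: 28 mm. Stands upright, crown (ring of dark segments) down: round barrel 45 mm tall, on it a coaxial round hub, 22 mm across, 30 mm tall (75 mm in all), the same on all four, to grip from above. Under 0.6 kg. Origin: centre of the underside; z up its axis.
- bit_b: The second smallest of four loose steel core drill bits, told apart by barrel diameter: 38 mm. Stands upright, crown (ring of dark segments) down: round barrel 45 mm tall, on it a coaxial round hub, 22 mm across, 30 mm tall (75 mm in all), the same on all four, to grip from above. Under 0.6 kg. Origin: centre of the underside; z up its axis.
- bit_c: The second widest of four loose steel core drill bits, told apart by barrel diameter: 50 mm. Stands upright, crown (ring of dark segments) down: round barrel 45 mm tall, on it a coaxial round hub, 22 mm across, 30 mm tall (75 mm in all), the same on all four, to grip from above. Under 0.6 kg. Origin: centre of the underside; z up its axis.
- bit_d: The widest of four loose steel core drill bits, told apart by barrel diameter: 64 mm. Stands upright, crown (ring of dark segments) down: round barrel 45 mm tall, on it a coaxial round hub, 22 mm across, 30 mm tall (75 mm in all), the same on all four, to grip from above. Under 0.6 kg. Origin: centre of the underside; z up its axis.
- pad_1: One of four identical fixed black rubber pads, 66 mm across, 3 mm thick, white centre dot, in a row at 80 mm pitch on a fixed aluminium carrier bar (360 x 76 x 10 mm). Number 1 of 4 along the row (pad_1 and pad_4 are the ends). Origin: centre of the pad's underside, 10 mm above the bench, so its top is at 13 mm; +y runs along the row from pad_1 to pad_4.
- pad_2: One of four identical fixed black rubber pads, 66 mm across, 3 mm thick, white centre dot, in a row at 80 mm pitch on a fixed aluminium carrier bar (360 x 76 x 10 mm). Number 2 of 4 along the row (pad_1 and pad_4 are the ends). Origin: centre of the pad's underside, 10 mm above the bench, so its top is at 13 mm; +y runs along the row from pad_1 to pad_4.
- pad_3: One of four identical fixed black rubber pads, 66 mm across, 3 mm thick, white centre dot, in a row at 80 mm pitch on a fixed aluminium carrier bar (360 x 76 x 10 mm). Number 3 of 4 along the row (pad_1 and pad_4 are the ends). Origin: centre of the pad's underside, 10 mm above the bench, so its top is at 13 mm; +y runs along the row from pad_1 to pad_4.
- pad_4: One of four identical fixed black rubber pads, 66 mm across, 3 mm thick, white centre dot, in a row at 80 mm pitch on a fixed aluminium carrier bar (360 x 76 x 10 mm). Number 4 of 4 along the row (pad_1 and pad_4 are the ends). Origin: centre of the pad's underside, 10 mm above the bench, so its top is at 13 mm; +y runs along the row from pad_1 to pad_4.
- stop: The datum stop: fixed upright dark steel block, 70 x 12 mm, 35 mm tall, across one end of the carrier bar, 50 mm beyond the end pad's centre (pad_1's or pad_4's end: it varies). The other end has only a low brass screw, 14 mm wide, 8 mm tall. Origin: centre of its underside, 10 mm above the bench.
- carton_green: Green carton with a white band round its sides, 90 x 70 mm, 45 mm tall, loose, packed, not part of the job, at the robot's right. Origin: centre of the underside.
There are look-alikes about, which are no part of the job. Leave any purple look-alike of the bit_c alone. Leave any purple look-alike of the bit_b alone.

How it is judged:
At the end, for the whole second after the job is handed in: Each bit's axis is within 12 mm of the centre of its pad, counted by diameter from the smallest on the pad beside the stop to the widest on the pad at the other end; each stands on its pad (underside within 4 mm of the pad's top at 13 mm), upright within 0.1 rad, and at rest (((horizontal distance between stop and pad_1 below 0.1 m and horizontal distance between bit_a and pad_1 below 0.012 m and horizontal distance between bit_b and pad_2 below 0.012 m and horizontal distance between bit_c and pad_3 below 0.012 m and horizontal distance between bit_d and pad_4 below 0.012 m) or (horizontal distance between stop and pad_4 below 0.1 m and horizontal distance between bit_a and pad_4 below 0.012 m and horizontal distance between bit_b and pad_3 below 0.012 m and horizontal distance between bit_c and pad_2 below 0.012 m and horizontal distance between bit_d and pad_1 below 0.012 m)) and height (world z) of bit_a between 0.009 and 0.017 m and angle between each of bit_a, bit_b, bit_c, bit_d's own z axis and vertical below 0.1 rad and linear speed of each of bit_a, bit_b, bit_c, bit_d below 0.02 m/s and angular speed of each of bit_a, bit_b, bit_c, bit_d below 0.2 rad/s and height (world z) of bit_b between 0.009 and 0.017 m and height (world z) of bit_c between 0.009 and 0.017 m and height (world z) of bit_d between 0.009 and 0.017 m); the robot touches nothing.
It fails at once if a bit was tipped over (angle between any of bit_a, bit_b, bit_c, bit_d's own z axis and vertical above 0.6 rad).
It fails at once if a bit was dropped (falling free at over 0.7 m/s, a drop of about 25 mm) ((linear speed of bit_a above 0.7 m/s and contact force between the fingers and bit_a below 0.2 N) or (linear speed of bit_b above 0.7 m/s and contact force between the fingers and bit_b below 0.2 N) or (linear speed of bit_c above 0.7 m/s and contact force between the fingers and bit_c below 0.2 N) or (linear speed of bit_d above 0.7 m/s and contact force between the fingers and bit_d below 0.2 N)).
It fails at once if the green carton was moved by more than 15 mm (distance of carton_green from where it was at the start of the episode above 0.015 m).
It also fails if it takes over 88 s, if anything falls off the work surface, if the arm or the gripper's body presses on something with over 40 N, if the wrist force passes 120 N, or if a joint passes its speed limit or range.

## Robot

A 6-joint arm with a two-finger parallel gripper is mounted at the origin on the work surface. World frame = base frame: x ahead of the robot, y to its left, z up, the work surface at z = 0. Lengths are in m, angles in rad, forces in N, time in s.
With the tool pointing down it reaches from about 0.3 to 0.775 m from the base axis. Payload 14.6 kg.
Tool frame: the origin (TCP) lies at the centre of the arm's flange, where the gripper is bolted on; the fingertips stand 199 mm ahead of it and the grasp point (between the pads) lies 180 mm ahead of it; z points along the fingers, y is the line along which they close (so a half turn about z gives the same grasp; the last joint's range is limited). The gripper opens to 94 mm and grips with 3 to 60 N. Pads are 16 mm wide; open, the fingers measure 119 mm over their backs; the gripper's body (75 mm by 177 mm) begins 78 mm behind the grasp point.
Start: joints at [-1.378, 0.3, 1.521, -0, 1.321, -0.067], TCP at [0.141, -0.532, 0.405] pointing down, gripper open.
Joint ranges: [-3.03, 3.03], [-0.79, 2.21], [0.23, 2.52], [-1.04, 4.18], [0, 3.07], [-2.55, 2.55]. Speed limits (rad/s): [2.22, 2.22, 2.57, 3.14, 3.14, 3.14].

## Interface

Orientations are given as [roll, pitch, yaw] about the fixed x, y, z axes, in that order (R = Rz(yaw) Ry(pitch) Rx(roll)).
In Python, from station import ctrl gives the robot as it stands. The module is installed in compiled form; this text tells all that it offers.
- The arm moves only by the tool servo_tool, never from a script. Its argument "motion" is a list of rows, each a list of 5 numbers: the closure, from 0 (fully open) to 1 (shut), then the shift along the world's x, y, z in cm, then the turn about the world's z in degrees. A call has 1 to 20 rows; each row is the pose to reach, as a shift and turn from the pose commanded when the call began; what a row does not reach only later rows make up. A row lasts 1/8 s, in which the tool goes at most 62.5 mm and 10.7 degrees, less where a joint would pass 70% of its speed; a pose out of reach is approached as far as the arm can. A call with a gripper value outside its range is refused whole. The fingers move at their own pace and stop on an object; "squeeze" is the grip in N (left out, the last holds). Time passes only in rows, so rows that repeat a pose let the fingers close. It gives the time, the measured TCP pose, the force, the opening and the grip force at its end, in the units of the state.
- ctrl.get_obs(): the state, without advancing time (a new reading comes with each control period).
- ctrl.camera(name): name is "scene" or "top"; returns a dict with "image" (420x560x3 uint8, red, green, blue), "fx", "fy", "cx", "cy" (pixels), "dist" ([k1, k2, p1, p2, k3] as OpenCV has them; the pictures are not rectified), "camera_from_world" (4x4, takes a point from world to camera coordinates). Camera axes: x right, y up, looking along -z (the intrinsics and any distortion apply to the point x, -y, -z); pixel columns grow to the right and rows downward; lengths in m; the calibration is good to about 2 mm. A picture is of the moment at which its call begins. There is no depth.
- ctrl.hand_in(): hands the job in; it is judged then, once.
The state is a dict: "time_s": time; "qpos": joint angles; "joint_vel": joint speeds; "tau": joint torques, N m; "ee_pos": TCP position; "eef_rot": TCP orientation; "force": force on the tool from outside, world axes, zero at the start; "moment": the same for the moment, N m; "grip_width": finger opening in m; "grip_force": force on a finger pad.
Only numpy, scipy, OpenCV 4.12 (cv2) and the standard library are available. Lean on these libraries where they do the work, as an engineer would, in place of code of your own. Each camera call takes 0.05 s, during which the arm holds its last target. There are 200 camera calls.

## Working session

There is one attempt and no reset: what is moved stays moved. The work goes in short steps, Python scripts to look and compute and a tool call to move; the robot and the scene stay as the last step left them, time stands still between calls to the robot, and variables do not carry over. Pictures are saved under pics/ and viewed, at most 14 in all, crops included, and the job is handed in when it is done.

Besides the shell and the picture viewer there is one more tool, called as a command line: name --pt "numbers of a row" for each row, then --argument value for the rest. servo_tool: Moves the arm, as the interface text tells. Its arguments: {"type":"object","properties":{"motion":{"type":"array","items":{"type":"array","items":{"type":"number"}}},"squeeze":{"type":"number"}},"required":["motion"]}

```bash
mkdir -p pics; cat > h.py <<'E'
import numpy as np, cv2
from station import ctrl
def cam(n):
    c=ctrl.camera(n); K=np.array([[c['fx'],0,c['cx']],[0,c['fy'],c['cy']],[0,0,1]]); return c,K,np.array(c['dist'])
def ray(c,K,d,uv):
    p=cv2.undistortPoints(np.array([[uv]],float),K,d)[0,0]
    M=np.array(c['camera_from_world']); R,t=M[:3,:3],M[:3,3]
    return -R.T@t, R.T@np.array([p[0],-p[1],-1.])
def onz(c,K,d,uv,z):
    o,v=ray(c,K,d,uv); return o+v*(z-o[2])/v[2]
def proj(c,K,d,P):
    M=np.array(c['camera_from_world']); q=(M[:3,:3]@np.atleast_2d(P).T).T+M[:3,3]
    return cv2.projectPoints(q*[1,-1,-1],np.zeros(3),np.zeros(3),K,d)[0][:,0]
E
python3 - <<'E'
from h import *
for n in("scene","top"):
    c,K,d=cam(n); cv2.imwrite(f"pics/{n}0.png",c['image'][...,::-1]); M=np.array(c['camera_from_world']); print(n,-M[:3,:3].T@M[:3,3],K[0,0],d)
print(ctrl.get_obs())
E
```

```text
scene [ 0.97358459 -0.47986732  0.90640622] 496.15364830575635 [-0.01746176  0.          0.          0.          0.        ]
top [ 0.41818366 -0.09506652  1.04255925] 423.3996908214737 [-0.01070503  0.          0.          0.          0.        ]
{'time_s': 0.1, 'qpos': array([-1.37758535e+00,  3.00395936e-01,  1.52151919e+00,  2.87424370e-05,
        1.32069421e+00, -6.66038357e-02]), 'joint_vel': array([-0.00092343, -0.00017897, -0.00045983,  0.00153722, -0.00174787,
       -0.00052817]), 'tau': array([ 5.63814392e-04, -5.32645798e+01, -3.53283763e+01,  7.08843581e-02,
        2.35017983e-02, -6.86138515e-05]), 'ee_pos': array([ 0.14128674, -0.53150982,  0.40415364]), 'eef_rot': array([-3.14058008e+00, -9.54441084e-05,  2.59807636e-01]), 'force': array([-0.29522497,  1.02671251,  0.02402684]), 'moment': array([0.00441244, 0.02846435, 0.01582695]), 'grip_force': 0.0, 'grip_width': 0.09421236779935768}
```

View pics/top0.png

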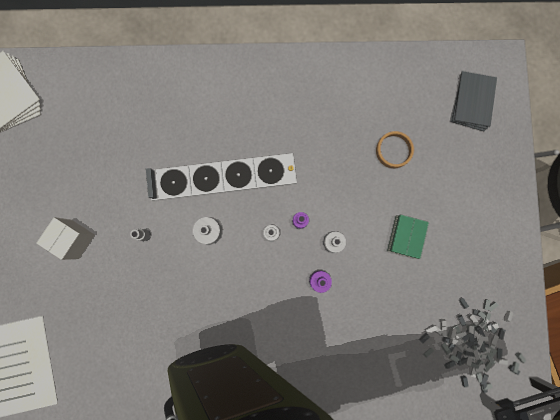

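View pics/scene0.png

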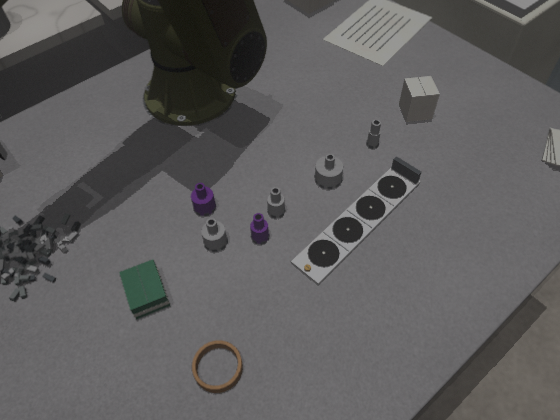

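The top view shows the stop at the left end of the bar (151,183) and the brass screw at the right (290,168). The steel bits are at about (140,234), (207,231), (271,232) and (335,242), with purple look-alikes at (301,220) and (320,281). I'll confirm this with a crop and measure.

```bash
python3 - <<'E'
from h import *
c,K,d=cam("top"); im=c['image']
crop=cv2.resize(im[150:300,120:360],None,fx=3.3,fy=3.3,interpolation=cv2.INTER_CUBIC); cv2.imwrite("pics/crop1.png",crop[...,::-1])
s,K2,d2=cam("scene")
cv2.imwrite("pics/crop2.png",cv2.resize(s['image'][100:290,180:430],None,fx=3.1,fy=3.1,interpolation=cv2.INTER_CUBIC)[...,::-1])
g=cv2.cvtColor(im,cv2.COLOR_RGB2GRAY); print(np.median(g[200:300,150:300]))
# pads: dark blobs in the bar
m=(g<50).astype(np.uint8); n,l,st,ce=cv2.connectedComponentsWithStats(m)
for i in range(1,n):
    x,y,w,h,a=st[i]
    if 300<a<1500 and 140<y<200:
        cc=ce[i]; sub=np.where((l==i),0,1)
        ys,xs=np.mgrid[int(cc[1])-4:int(cc[1])+5,int(cc[0])-4:int(cc[0])+5]; w_=np.clip(g[ys,xs].astype(float)-60,0,None)
        dot=np.array([(xs*w_).sum(),(ys*w_).sum()])/w_.sum()
        print('pad',cc.round(1),dot.round(1),st[i],onz(c,K,d,dot,.013).round(4))
m=((im.max(2)>150)).astype(np.uint8); n,l,st,ce=cv2.connectedComponentsWithStats(m)
for i in range(1,n):
    if st[i][4]>20 and 110<ce[i][0]<380 and 205<ce[i][1]<300: print('br',st[i],ce[i].round(1),onz(c,K,d,ce[i],.045).round(4))
E
```

```text
141.0
pad [554.5 184.8] [nan nan] [548 154  12  63 534] [nan nan nan]
br [294 212  15  15 125] [301.1 219.2] [ 0.4871 -0.1527  0.045 ]
br [192 217  28  28 522] [205.4 230.1] [0.4663 0.0733 0.045 ]
br [263 225  16  16 164] [270.7 232.3] [ 0.4577 -0.0803  0.045 ]
br [130 229  15  11  49] [135.8 234.7] [0.4592 0.2366 0.045 ]
br [325 232  21  21 290] [335.3 241.7] [ 0.4322 -0.2317  0.045 ]
br [311 271  21  22 267] [321.  281.7] [ 0.34   -0.1952  0.045 ]<stdin>:14: RuntimeWarning: invalid value encountered in divide
```

View pics/crop1.png

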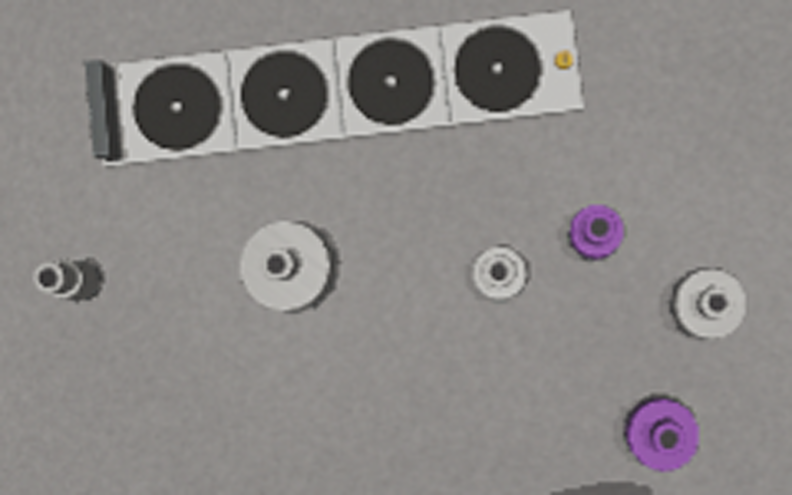

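View pics/crop2.png

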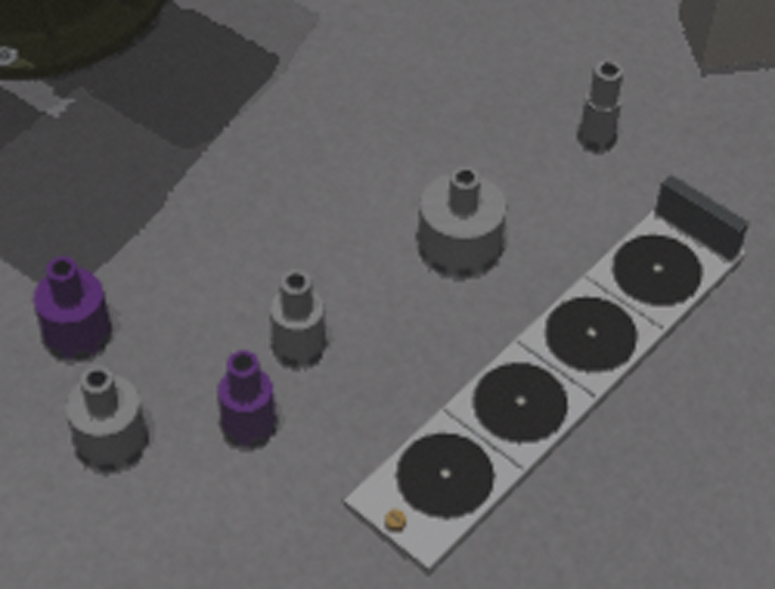

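Steel candidates in the crop: bit_a (60,280), d (288,266), b (499,272) and c (710,303). The purple ones at (597,232) and (662,433) are look-alikes, so I leave them. The stop is beside the left pad. Next I triangulate the hub bores and pad dots from both views.

```bash
cat > meas.py <<'E'
from h import *
def dark(g,guess,thr,r):
    x0,y0=int(guess[0])-r,int(guess[1])-r; w=g[y0:y0+2*r+1,x0:x0+2*r+1]
    w=cv2.resize(w,None,fx=6,fy=6,interpolation=cv2.INTER_CUBIC)
    n,l,st,ce=cv2.connectedComponentsWithStats((w<thr).astype(np.uint8))
    k=[i for i in range(1,n) if st[i][4]>100]
    if not k: return np.array([np.nan]*2),0
    i=min(k,key=lambda i:np.hypot(*(ce[i]-6*r-3)))
    return (ce[i]+.5)/6-.5+[x0,y0], st[i][4]/36
def tri(cams,uvs):
    A=np.zeros((3,3));b=np.zeros(3);L=[]
    for (c,K,d),uv in zip(cams,uvs):
        o,v=ray(c,K,d,uv);v/=np.linalg.norm(v);P=np.eye(3)-np.outer(v,v);A+=P;b+=P@o;L.append((P,o))
    X=np.linalg.solve(A,b); return X,max(np.linalg.norm(P@(X-o)) for P,o in L)
E
python3 - <<'E'
from meas import *
T,S=cam("top"),cam("scene"); gt,gs=[cv2.cvtColor(q[0]['image'],cv2.COLOR_RGB2GRAY) for q in(T,S)]
f=lambda p:(p[0]/3.3+120,p[1]/3.3+150); k=lambda p:(p[0]/3.1+180,p[1]/3.1+100)
for n,a,b in [('a',(48,278),(608,69)),('b',(498,271),(296,281)),('c',(717,302),(97,378)),('d',(275,264),(464,177))]:
    u,A=dark(gt,f(a),110,5); v,B=dark(gs,k(b),60,4); X,e=tri((T,S),(u,v))
    print(n,u.round(1),round(A,1),v.round(1),round(B,1),'tri',X.round(4),'e',round(e,4),'top',onz(*T,u,.075)[:2].round(4),'sc',onz(*S,v,.075)[:2].round(4))
for n,a,b in [('p4',(177,107),(657,268)),('p3',(284,94),(591,332)),('p2',(391,81),(521,400)),('p1',(498,69),(445,473))]:
    u,A=dark(gt,f(a),90,14); v,B=dark(gs,k(b),50,17); X,e=tri((T,S),(u,v))
    print(n,u.round(1),round(A,1),v.round(1),round(B,1),'tri',X.round(4),'e',round(e,4),'top',onz(*T,u,.013)[:2].round(4),'sc',onz(*S,v,.013)[:2].round(4))
for uv in[(409,237)]: print('carton',onz(*T,uv,.045))
E
```

```text
a [134.1 233.7] 24.2 [376.  121.9] 12.3 tri [0.4609 0.2315 0.0758] e 0.0014 top [0.4601 0.2306] sc [0.461  0.2335]
b [270.6 231.9] 19.3 [275.1 190.2] 15.7 tri [ 0.4583 -0.0794  0.076 ] e 0.0014 top [ 0.4575 -0.0805] sc [ 0.4585 -0.0778]
c [336.9 241.3] 20.3 [210.8 221.6] 19.7 tri [ 0.4333 -0.23    0.0766] e 0.0013 top [ 0.4326 -0.2313] sc [ 0.4331 -0.2284]
d [203.2 229.6] 23.1 [329.7 156.5] 14.3 tri [0.4667 0.0741 0.0757] e 0.0012 top [0.466  0.0732] sc [0.4669 0.0756]
p4 [173.2 182. ] 516.6 [391.6 186.6] 451.0 tri [0.5886 0.1583 0.0113] e 0.0013 top [0.5875 0.1568] sc [0.59   0.1584]
p3 [205.6 178.1] 511.3 [370.3 207.3] 493.8 tri [0.5966 0.0787 0.0115] e 0.0014 top [0.5954 0.0773] sc [0.5979 0.079 ]
p2 [238.  174.4] 506.5 [347.5 229.4] 539.4 tri [ 0.6044 -0.001   0.0113] e 0.0014 top [ 0.6032 -0.0023] sc [ 0.6058 -0.0007]
p1 [270.3 170.5] 506.9 [323.3 252.9] 598.3 tri [ 0.6123 -0.0807  0.0114] e 0.0014 top [ 0.6111 -0.0818] sc [ 0.6137 -0.0802]
carton [ 0.43930893 -0.40634734  0.045     ]
```

All points check out: heights are about 76 mm and 11 mm, and the pad pitch is 80 mm. pad_4 is beside the stop, so a→p4, b→p3, c→p2, d→p1. I start with c, moving above its hub.

servo_tool --pt "0.4 4.2 4.3 0 0" --pt "0.4 8.4 8.6 0 0" --pt "0.4 12.6 13 0 0" --pt "0.4 16.8 17.3 0 0" --pt "0.4 21 21.6 0 0" --pt "0.4 25 26 0 0" --pt "0.4 29.2 30.2 0 0" --pt "0.4 29.2 30.2 -4 0" --pt "0.4 29.2 30.2 -8 0" --pt "0.4 29.2 30.2 -12.4 0" --pt "0.4 29.2 30.2 -12.4 0" --pt "0.4 29.2 30.2 -12.4 0" --squeeze 25

```text
time_s: 1.8
ee_pos: [0.4337, -0.2298, 0.2823]
eef_rot: [3.14, -0.001, 0.26]
force: [0.9, -0.4, 0.0]
grip_width: 0.0561
grip_force: 0.0
```

servo_tool --pt "0.4 0 0 -1.6 0" --pt "0.4 0 0 -3.2 0" --pt "0.4 0 0 -3.2 0" --pt "1 0 0 -3.2 0" --pt "1 0 0 -3.2 0" --pt "1 0 0 -3.2 0" --pt "1 0 0 -3.2 0" --pt "1 0 0 -3.2 0" --pt "1 0 0 -3.2 0"

```text
time_s: 2.92
ee_pos: [0.4333, -0.2296, 0.2488]
eef_rot: [3.141, -0.0, 0.26]
force: [0.3, -1.2, 0.7]
grip_width: 0.0214
grip_force: 25.0
```

servo_tool --pt "1 0 0 2 0" --pt "1 0 0 6 0" --pt "1 0 0 11 0" --pt "1 3 4 11 0" --pt "1 6 8 11 0" --pt "1 9 12 11 0" --pt "1 12 16 11 0" --pt "1 15 20 11 0" --pt "1 17.1 22.9 11 0" --pt "1 17.1 22.9 8 0" --pt "1 17.1 22.9 5 0" --pt "1 17.1 22.9 2.5 0" --pt "1 17.1 22.9 2 0" --pt "1 17.1 22.9 2 0"

```text
time_s: 4.68
ee_pos: [0.6044, -0.0005, 0.269]
eef_rot: [-3.142, 0.0, 0.26]
force: [0.1, -0.7, -2.4]
grip_width: 0.0217
grip_force: 25.0
```

```bash
python3 - <<'E'
from h import *
s,K2,d2=cam("scene")
cv2.imwrite("pics/p1.png",cv2.resize(s['image'][100:290,180:430],None,fx=2.5,fy=2.5)[...,::-1])
E
```

```text
(no output)
```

View pics/p1.png

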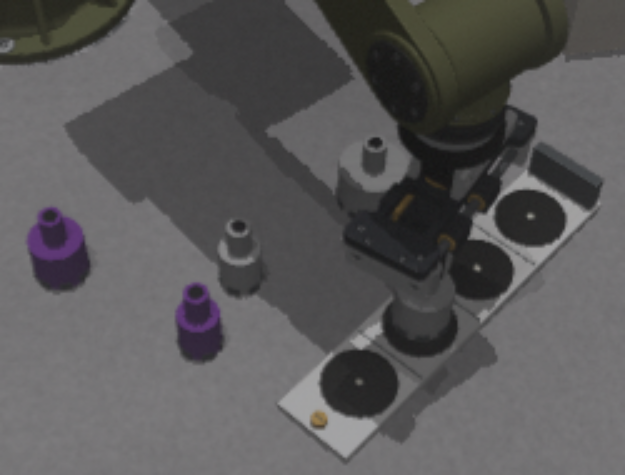

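The held bit_c hangs upright, centred over the second pad from the screw end (420,325). I lower it, release and rise.

servo_tool --pt "1 0 0 -0.3 0" --pt "1 0 0 -0.5 0" --pt "1 0 0 -0.6 0" --pt "1 0 0 -0.7 0" --pt "1 0 0 -0.7 0"

```text
time_s: 5.35
ee_pos: [0.6043, -0.0006, 0.2618]
eef_rot: [3.142, -0.0, 0.26]
force: [-1.3, -0.1, -0.7]
grip_width: 0.0214
grip_force: 25.0
```

servo_tool --pt "0.4 0 0 0 0" --pt "0.4 0 0 0 0" --pt "0.4 0 0 0 0" --pt "0.4 0 0 2 0" --pt "0.4 0 0 5 0" --pt "0.4 -4.5 2.5 6 0" --pt "0.4 -9 5 6 0" --pt "0.4 -13.8 7.5 6 0" --pt "0.4 -13.8 7.5 4 0" --pt "0.4 -13.8 7.5 1.5 0" --pt "0.4 -13.8 7.5 -1.2 0" --pt "0.4 -13.8 7.5 -1.2 0" --pt "1 -13.8 7.5 -1.2 0" --pt "1 -13.8 7.5 -1.2 0" --pt "1 -13.8 7.5 -1.2 0" --pt "1 -13.8 7.5 -1.2 0" --pt "1 -13.8 7.5 -1.2 0" --pt "1 -13.8 7.5 -1.2 0"

```text
time_s: 7.6
ee_pos: [0.4664, 0.0744, 0.2499]
eef_rot: [3.141, -0.001, 0.26]
force: [0.3, -3.1, 3.3]
grip_width: 0.0212
grip_force: 24.9
```

servo_tool --pt "1 0 0 2 0" --pt "1 0 0 7 0" --pt "1 0 0 12 0" --pt "1 3 -3.1 12 0" --pt "1 6 -6.2 12 0" --pt "1 9 -9.3 12 0" --pt "1 12 -12.4 12 0" --pt "1 14.6 -15.5 12 0" --pt "1 14.6 -15.5 8 0" --pt "1 14.6 -15.5 5 0" --pt "1 14.6 -15.5 2.5 0" --pt "1 14.6 -15.5 1.8 0" --pt "1 14.6 -15.5 1.5 0" --pt "1 14.6 -15.5 1.3 0" --pt "1 14.6 -15.5 1.2 0" --pt "1 14.6 -15.5 1.2 0"

```text
time_s: 9.6
ee_pos: [0.6124, -0.0806, 0.2629]
eef_rot: [3.141, -0.001, 0.26]
force: [-4.0, -0.2, 5.9]
grip_width: 0.0212
grip_force: 25.0
```

servo_tool --pt "0.4 0 0 0 0" --pt "0.4 0 0 0 0" --pt "0.4 0 0 0 0" --pt "0.4 0 0 2 0" --pt "0.4 0 0 5 0" --pt "0.4 -5 0.1 6 0" --pt "0.4 -10 0.1 6 0" --pt "0.4 -15.4 0.1 6 0" --pt "0.4 -15.4 0.1 4 0" --pt "0.4 -15.4 0.1 1.5 0" --pt "0.4 -15.4 0.1 -1.2 0" --pt "0.4 -15.4 0.1 -1.2 0" --pt "1 -15.4 0.1 -1.2 0" --pt "1 -15.4 0.1 -1.2 0" --pt "1 -15.4 0.1 -1.2 0" --pt "1 -15.4 0.1 -1.2 0" --pt "1 -15.4 0.1 -1.2 0" --pt "1 -15.4 0.1 -1.2 0"

```text
time_s: 11.85
ee_pos: [0.4584, -0.0796, 0.2499]
eef_rot: [3.141, -0.001, 0.26]
force: [0.4, -0.2, 5.7]
grip_width: 0.0211
grip_force: 25.0
```

servo_tool --pt "1 0 0 2 0" --pt "1 0 0 7 0" --pt "1 0 0 12 0" --pt "1 2.8 3.2 12 0" --pt "1 5.6 6.4 12 0" --pt "1 8.4 9.6 12 0" --pt "1 11.2 12.8 12 0" --pt "1 13.8 15.8 12 0" --pt "1 13.8 15.8 8 0" --pt "1 13.8 15.8 5 0" --pt "1 13.8 15.8 2.5 0" --pt "1 13.8 15.8 1.8 0" --pt "1 13.8 15.8 1.5 0" --pt "1 13.8 15.8 1.3 0" --pt "1 13.8 15.8 1.3 0"

```text
time_s: 13.72
ee_pos: [0.5964, 0.0785, 0.2632]
eef_rot: [3.141, -0.001, 0.26]
force: [0.1, 0.2, -1.6]
grip_width: 0.0219
grip_force: 25.0
```

servo_tool --pt "1 0 0 -0.1 0" --pt "1 0 0 -0.1 0" --pt "0.4 0 0 -0.1 0" --pt "0.4 0 0 -0.1 0" --pt "0.4 0 0 -0.1 0" --pt "0.4 0 0 2 0" --pt "0.4 0 0 5 0" --pt "0.4 -4.5 5.1 6 0" --pt "0.4 -9 10.2 6 0" --pt "0.4 -13.5 15.3 6 0" --pt "0.4 -13.5 15.3 4 0" --pt "0.4 -13.5 15.3 1.5 0" --pt "0.4 -13.5 15.3 -1.3 0" --pt "0.4 -13.5 15.3 -1.3 0" --pt "1 -13.5 15.3 -1.3 0" --pt "1 -13.5 15.3 -1.3 0" --pt "1 -13.5 15.3 -1.3 0" --pt "1 -13.5 15.3 -1.3 0" --pt "1 -13.5 15.3 -1.3 0" --pt "1 -13.5 15.3 -1.3 0"

```text
time_s: 16.23
ee_pos: [0.4614, 0.2315, 0.2499]
eef_rot: [-3.142, -0.001, 0.26]
force: [0.3, -0.4, 4.8]
grip_width: 0.0215
grip_force: 25.0
```

servo_tool --pt "1 0 0 2 0" --pt "1 0 0 7 0" --pt "1 0 0 12 0" --pt "1 3.2 -1.8 12 0" --pt "1 6.4 -3.6 12 0" --pt "1 9.6 -5.5 12 0" --pt "1 12.7 -7.3 12 0" --pt "1 12.7 -7.3 8 0" --pt "1 12.7 -7.3 5 0" --pt "1 12.7 -7.3 2.5 0" --pt "1 12.7 -7.3 1.8 0" --pt "1 12.7 -7.3 1.5 0" --pt "1 12.7 -7.3 1.3 0" --pt "1 12.7 -7.3 1.2 0" --pt "1 12.7 -7.3 1.2 0"

```text
time_s: 18.1
ee_pos: [0.5885, 0.1585, 0.263]
eef_rot: [3.141, -0.002, 0.26]
force: [-1.3, -0.7, 3.7]
grip_width: 0.0214
grip_force: 25.0
```

servo_tool --pt "0.4 0 0 0 0" --pt "0.4 0 0 0 0" --pt "0.4 0 0 0 0" --pt "0.4 0 0 2 0" --pt "0.4 0 0 5 0" --pt "0.4 0 0 9 0" --pt "0.4 -4 4 12 0" --pt "0.4 -8 9 14 0" --pt "0.4 -12 14 14 0" --pt "0.4 -16 18 14 0" --pt "0.4 -20 22 14 0" --pt "0.4 -20 22 14 0"

```text
time_s: 19.6
ee_pos: [0.3859, 0.3806, 0.4018]
eef_rot: [-3.141, 0.0, 0.264]
force: [-0.0, -1.2, 0.4]
grip_width: 0.0563
grip_force: 0.0
```

```bash
python3 - <<'E'
from meas import *
T,S=cam("top"),cam("scene"); gt,gs=[cv2.cvtColor(q[0]['image'],cv2.COLOR_RGB2GRAY) for q in(T,S)]
for n,P in [('a',(.5886,.1583)),('b',(.5966,.0787)),('c',(.6044,-.001)),('d',(.6123,-.0807))]:
    q=np.array([[*P,.088]]); u,A=dark(gt,proj(*T,q)[0],90,5); v,B=dark(gs,proj(*S,q)[0],55,4); X,e=tri((T,S),(u,v)); print(n,X.round(4),round(e,4),(X[:2]-P).round(4))
cv2.imwrite("pics/f.png",np.hstack([cv2.resize(S[0]['image'][100:300,180:440],None,fx=1.5,fy=1.5),cv2.resize(T[0]['image'][100:300,120:380],None,fx=1.5,fy=1.5)])[...,::-1])
E
```

```text
a [0.5881 0.1582 0.089 ] 0.0011 [-0.0005 -0.0001]
b [0.5964 0.0788 0.0888] 0.0012 [-0.0002  0.0001]
c [ 6.03e-01 -3.00e-04  8.87e-02] 0.0013 [-0.0014  0.0007]
d [ 0.6113 -0.0801  0.0892] 0.0011 [-0.001   0.0006]
```

View pics/f.png

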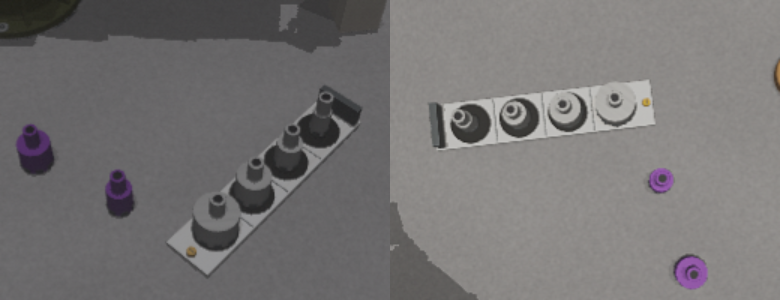

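All four bits stand upright on their pads in order, from the smallest by the stop to the widest by the screw. They are within 2 mm of centre, and the arm is clear.

```bash
python3 -c "
from station import ctrl
print(ctrl.hand_in())"
```

```text
the job is handed in; nothing more can be done
None
```

The job is handed in: the final camera check showed all four core bits upright on their pads within 2 mm of centre, smallest beside the stop to widest at the screw end; I never reached for the green carton or the purple look-alikes, and the judge's result was not returned.

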